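Load the sauce pots into the bain-marie

ROBOT

A 6-joint arm with a two-finger parallel gripper is mounted at the origin on the work surface; the furniture and walls round the work are solid. World frame = base frame: x ahead of the robot, y to its left, z up, the work surface at z = 0. Lengths are in m, angles in degrees, forces in N, time in s.
With the tool pointing down it reaches from about 0.25 to 0.725 m from the base axis. Payload 9.7 kg.
Tool frame: the origin (TCP) lies on the mounting face of the last link; the fingertips stand 173 mm ahead of it and the grasp point (between the pads) lies 155 mm ahead of it; z points along the fingers, y is the line along which they close (so a half turn about z gives the same grasp; the last joint's range is limited). The gripper opens to 85 mm and grips with 20 to 120 N. Pads are 22 mm wide; open, the fingers measure 114 mm over their backs; the gripper's body (76 mm by 85 mm) begins 54 mm behind the grasp point. The pads swing forward as they close: fully open they stand 13 mm farther back than shut.
Start: joints at [-69.271, 4.979, 10.078, 95.1, 0, 90], TCP at [0.195, -0.514, 0.405] pointing down, gripper open.
Joint ranges: [-179.16, 179.16], [-48.56, 103.87], [-65.8, 70.77], [-126.05, 130.52], [-82.76, 87.17], [-180, 180]. Speed limits (degrees/s): [127.2, 127.2, 147.25, 180, 180, 180].

INTERFACE

Orientations are given as [roll, pitch, yaw] about the fixed x, y, z axes, in that order (R = Rz(yaw) Ry(pitch) Rx(roll)).
In Python, from workcell import bot, camera, camera_model, outline_of, pinpoint gives the robot as it stands.
- The arm moves only by the tool move_arm, never from a script. Its arguments are lists of equal length, an entry for each row: "jaw": the closure, from 0 (fully open) to 1 (shut); "delta_pos": the shift along the world's x, y, z in m, a list of three; "yaw": the turn about the world's z in rad. In form: {"jaw": [jaw, ...], "delta_pos": [[dx, dy, dz], ...], "yaw": [yaw, ...]}. A call has 1 to 10 rows; each row shifts and turns the commanded pose from where the row before left it; what a row does not reach is not made up. A row lasts 1/12 s, in which the tool goes at most 41.7 mm and 7.16 degrees, less where a joint would pass 70% of its speed; a pose out of reach is approached as far as the arm can. A call with a gripper value outside its range is refused whole. The fingers move at their own pace and stop on an object; "force" is the grip in N (left out, the last holds). Time passes only in rows, so rows that do not move let the fingers close. It gives the time, the measured TCP pose, the force, the opening and the grip force at its end, in the units of the state.
- bot.get_obs(): the state, without advancing time (a new reading comes with each control period).
- camera(name): name is "scene" or "side" or "wrist"; returns the picture (420x560x3 uint8, red, green, blue); there is no depth.
- camera_model(name): a dict with "fx", "fy", "cx", "cy" (pixels), "R" (3x3) and "t" (3): a world point X has camera coordinates R X + t. Camera axes: x right, y down, z forward; pixel columns grow to the right and rows downward; lengths in m; the calibration is good to about 2 mm. A picture is of the moment at which its call begins: read the wrist's pose just before it. camera_model takes no time and is no camera call; for the wrist camera it gives the pose at the moment of the call.
- bot.job_done(): hands the job in; it is judged then, once.
Trained networks look in the newest picture that a camera, given by its name, has taken for a name from the list of things; names that differ only in an ending like _2 or _b are one class to them, and where a whole thing is asked for, a point or a joint stands for the part that bears it (a point fixed in the world has none). Each returns a list of dicts, best first, with "confidence" (0 to 1); they miss things now and then, are a little off and sometimes report something else, mostly with a low value. They report only what shows in the picture. A call takes as long as a camera call.
- outline_of(camera, thing): "mask" (420x560 bool, what is visible of it) and "xy" ([column, row] in pixels, amid what is visible of it).
- pinpoint(camera, thing): "xy" ([column, row] in pixels: a listed point, or the origin of a listed thing).
The state is a dict: "time": time; "q": joint angles; "qd": joint speeds; "joint_efforts": joint torques, N m; "ee_pos": TCP position; "tcp_rot": TCP orientation; "wrist_force": force on the tool from outside, world axes, zero at the start; "torque": the same for the moment, N m; "opening": finger opening in m; "grasp_force": force on a finger pad.
Only numpy, scipy, OpenCV 4.12 (cv2) and the standard library are available. Lean on these libraries where they do the work, as an engineer would, in place of code of your own. Each camera call takes 0.05 s, during which the arm holds its last target. There are 200 camera calls.

TASK

Move the row of four lidded sauce pots from the wire caddy into the bain-marie on the hob, in the order set by its plates: each pot goes into the opening that fits it, ringed in the pot's own colour, and hangs there upright with its rim resting fully on the plate. Lower the pots gently rather than dropping them, and leave the recipe display and the mug where they stand.

Things in the scene. Friction and masses are not known exactly. Their poses are not given: they have to be found in the camera images.
- pot_red: largest sauce pot: red enamel, red lid fixed on, steel rim, upright black knob; loose, about 220 g. Origin: on its axis at the rim's underside; z up. Rim 79 mm across, 3 mm thick; body 67 mm across, tapering to 53 mm at the foot, 55 mm below the origin. Lid to 10 mm above the origin; knob 19 to 23 mm thick, 14 to 41 mm above the origin: lift it by this from above.
- pot_yellow: second largest sauce pot: yellow enamel, yellow lid fixed on, steel rim, upright black knob; loose, about 220 g. Origin: on its axis at the rim's underside; z up. Rim 70 mm across, 3 mm thick; body 58 mm across, tapering to 44 mm at the foot, 55 mm below the origin. Lid to 10 mm above the origin; knob 19 to 23 mm thick, 14 to 41 mm above the origin: lift it by this from above.
- pot_green: second smallest sauce pot: green enamel, green lid fixed on, steel rim, upright black knob; loose, about 220 g. Origin: on its axis at the rim's underside; z up. Rim 61 mm across, 3 mm thick; body 49 mm across, tapering to 35 mm at the foot, 55 mm below the origin. Lid to 10 mm above the origin; knob 19 to 23 mm thick, 14 to 41 mm above the origin: lift it by this from above.
- pot_blue: smallest sauce pot: blue enamel, blue lid fixed on, steel rim, upright black knob; loose, about 220 g. Origin: on its axis at the rim's underside; z up. Rim 52 mm across, 3 mm thick; body 40 mm across, tapering to 26 mm at the foot, 55 mm below the origin. Lid to 10 mm above the origin; knob 19 to 23 mm thick, 14 to 41 mm above the origin: lift it by this from above.
- plate_red: fixed metal adaptor plate, 110 x 88 mm, on the bain-marie, with a round opening 71 mm across marked by a red ring: the red pot's place. Origin: centre of the opening, level with the top face; z up. A pot hung in it has its origin at this origin; the space below is deep enough.
- plate_yellow: fixed metal adaptor plate, 110 x 88 mm, on the bain-marie, with a round opening 62 mm across marked by a yellow ring: the yellow pot's place. Origin: centre of the opening, level with the top face; z up. A pot hung in it has its origin at this origin; the space below is deep enough.
- plate_green: fixed metal adaptor plate, 110 x 88 mm, on the bain-marie, with a round opening 53 mm across marked by a green ring: the green pot's place. Origin: centre of the opening, level with the top face; z up. A pot hung in it has its origin at this origin; the space below is deep enough.
- plate_blue: fixed metal adaptor plate, 110 x 88 mm, on the bain-marie, with a round opening 44 mm across marked by a blue ring: the blue pot's place. Origin: centre of the opening, level with the top face; z up. A pot hung in it has its origin at this origin; the space below is deep enough.
- bath: bain-marie: long fixed steel pan on the hob's grates, 368 x 110 mm (about 410 mm with end handles), its top formed by the four plates in a row, 90 mm apart. Origin: centre of its underside, y along the row; plate tops 70 mm above it
- caddy: fixed wire caddy on the hob's grates, 366 x 98 mm; at the start the pots stand in its four bays, in a row, 90 mm apart. Origin: centre of its underside, y along the row; floor 5 mm, wire rails 38 mm, end handles 65 mm above it (rims of the standing pots 60 mm)
- recipe_display: small dark recipe display on a cream foot, 82 x 105 mm, 137 mm high, standing left of the hob; origin under it; a bystander, leave it alone
- mug: cream mug, 78 mm across, 101 mm high, standing right of the hob; origin under it; a bystander, leave it alone

How it is judged:
By the outcome, as a careful person would: the job done as asked, in the order asked, and still so for the second after the job is handed in, with the robot touching nothing.
It also fails if it takes over 99 s, if anything falls off the work surface, if the arm or the gripper's body presses on something with over 40 N, if the wrist force passes 120 N, or if a joint passes its speed limit or range.

## Working session

There is one attempt and no reset: what is moved stays moved. The work goes in short steps, Python scripts to look and compute and a tool call to move; the robot and the scene stay as the last step left them, time stands still between calls to the robot, and variables do not carry over. Pictures are saved under pics/ and viewed, at most 17 in all, crops included, and the job is handed in when it is done.

Besides the shell and the picture viewer there is one more tool, called after "Call:" as name(argument=value, ...) on one line, values as JSON. move_arm: Moves the arm, as the interface text tells. Its arguments: {"type":"object","properties":{"jaw":{"type":"array"},"delta_pos":{"type":"array"},"yaw":{"type":"array"},"force":{"type":"number"}},"required":["jaw","delta_pos","yaw"]}

```bash
mkdir -p pics
cat > h.py <<'E'
import numpy as np, cv2
from workcell import bot, camera, camera_model, outline_of, pinpoint
def ray(m,xy):
    d=np.array([(xy[0]-m['cx'])/m['fx'],(xy[1]-m['cy'])/m['fy'],1.]); R=np.array(m['R']);t=np.array(m['t'])
    return -R.T@t, R.T@d
def at_z(m,xy,z):
    c,d=ray(m,xy); return c+d*(z-c[2])/d[2]
def tri(obs):
    A=np.zeros((3,3));b=np.zeros(3)
    for m,xy in obs:
        c,d=ray(m,xy); d=d/np.linalg.norm(d);P=np.eye(3)-np.outer(d,d);A+=P;b+=P@c
    return np.linalg.solve(A,b)
def proj(m,X):
    p=np.array(m['R'])@X+np.array(m['t']);return [m['fx']*p[0]/p[2]+m['cx'],m['fy']*p[1]/p[2]+m['cy']]
E
python3 - <<'E'
from h import *
np.set_printoptions(precision=4,suppress=True)
ims={}
names=['pot_red','pot_yellow','pot_green','pot_blue','plate_red','plate_yellow','plate_green','plate_blue','bath','caddy','recipe_display','mug']
ms={}
r={}
for c in ('scene','side'):
    ims[c]=camera(c);ms[c]=camera_model(c)
    cv2.imwrite(f'pics/{c}0.png',ims[c][:,:,::-1])
    for n in names:
        o=pinpoint(c,n); r[c,n]=o
        print(c,n,[(np.round(k['xy'],1).tolist(),round(k['confidence'],2)) for k in o[:2]])
for n in names:
    if r['scene',n] and r['side',n]:
        a=[(ms[c],r[c,n][0]['xy']) for c in ms]; X=tri(a); print(n,X,[np.round(np.array(proj(m,X))-xy,1) for m,xy in a])
o=bot.get_obs();print(o)
E
```

```text
scene pot_red [([314.6, 198.9], 0.84)]
scene pot_yellow [([297.4, 181.9], 0.74)]
scene pot_green [([346.7, 229.8], 0.77)]
scene pot_blue [([327.6, 212.0], 0.51)]
scene plate_red [([271.2, 233.6], 0.57)]
scene plate_yellow [([237.9, 181.0], 0.61), ([252.8, 220.5], 0.46)]
scene plate_green []
scene plate_blue [([259.6, 215.5], 0.87)]
scene bath [([252.7, 221.5], 0.67)]
scene caddy [([320.6, 217.0], 0.74), ([317.3, 197.2], 0.46)]
scene recipe_display [([207.1, 161.3], 0.91), ([342.9, 334.4], 0.63)]
scene mug [([342.7, 332.3], 0.65)]
side pot_red [([327.4, 205.4], 0.73)]
side pot_yellow [([321.7, 189.3], 0.61)]
side pot_green [([326.6, 250.0], 0.62)]
side pot_blue [([330.1, 221.7], 0.54)]
side plate_red [([251.7, 211.5], 0.59)]
side plate_yellow [([268.8, 161.4], 0.81)]
side plate_green [([260.4, 176.3], 0.63)]
side plate_blue [([255.4, 192.7], 0.69)]
side bath [([259.7, 203.3], 0.87)]
side caddy [([327.6, 233.6], 0.97)]
side recipe_display [([275.0, 160.8], 0.62)]
side mug [([237.3, 354.5], 0.81)]
pot_red [ 0.6506 -0.0154  0.1056] [array([ 0.2, -0.6]), array([-0.6,  0.5])]
pot_yellow [0
[... 540 characters left out ...]
.0441  0.0315] [array([ 0. , -0.1]), array([-0.1,  0.1])]
recipe_display [ 0.4875  0.4653 -0.0134] [array([-0.1,  0.3]), array([ 0.2, -0.2])]
mug [ 0.454  -0.4199  0.0098] [array([0. , 0.6]), array([ 0.5, -0.8])]
{'time': 1.3, 'q': array([-69.2724,   4.9806,  10.0788,  95.0988,   0.0002,  89.9991]), 'qd': array([-0.0419,  0.0735, -0.0505, -0.0193,  0.09  , -0.0318]), 'joint_efforts': array([  0.0005, -52.01  ,  46.4857,   0.0015,  -0.    ,  -0.    ]), 'ee_pos': array([ 0.1947, -0.5144,  0.4047]), 'tcp_rot': array([-179.9994,   -0.0002,   20.7285]), 'wrist_force': array([-1.1178,  0.3074,  0.1021]), 'torque': array([0.0143, 0.0218, 0.0442]), 'grasp_force': 0.0, 'opening': 0.08560217563233781}
```

View pics/scene0.png

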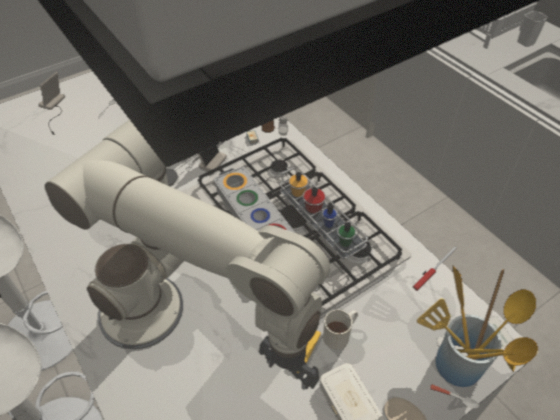

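View pics/side0.png

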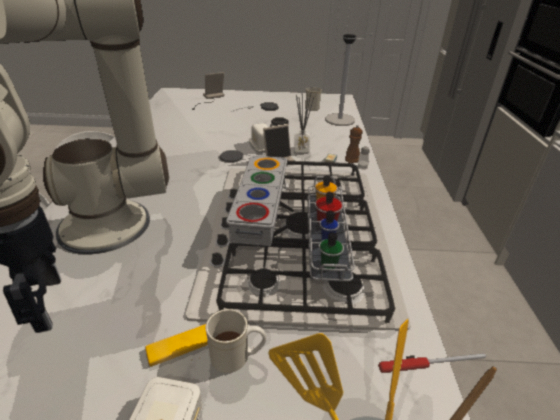

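The scene shows the bath nearer the robot (plates from far to near: yellow, green, blue, red, pixels (236,181)…(270,233)). The caddy stands beyond it with yellow, red, blue, green pots at (297,182)…(347,230). I'll move above them for a wrist view.

Call:
move_arm(jaw=[0,0,0,0,0,0,0,0,0,0], delta_pos=[[0.02,0.03,0],[0.02,0.03,0],[0.02,0.03,0],[0.02,0.03,0],[0.02,0.03,0],[0.02,0.03,0],[0.02,0.03,0],[0.02,0.03,0],[0.02,0.03,0],[0.02,0.03,0]], yaw=[0.08,0.08,0.08,0.08,0.08,0.08,0.08,0.08,0.08,0.08])

```text
time: 2.13
ee_pos: [0.3952, -0.2127, 0.4049]
tcp_rot: [180.0, 0.0, 66.8]
wrist_force: [-0.5, -0.7, 0.8]
opening: 0.0855
grasp_force: 0.0
```

Call:
move_arm(jaw=[0,0,0,0,0,0,0,0], delta_pos=[[0.02,0.03,0],[0.02,0.03,0],[0.02,0.03,0],[0.02,0.03,0],[0.02,0.03,0],[0.02,0.03,0],[0,0,0],[0,0,0]], yaw=[0.08,0.08,0.08,0.08,0.08,0,0,0])

```text
time: 2.8
ee_pos: [0.5153, -0.0329, 0.4042]
tcp_rot: [-179.9, 0.0, 89.7]
wrist_force: [-0.5, -0.6, -0.0]
opening: 0.0853
grasp_force: 0.0
```

Run:
```python
from h import *
np.set_printoptions(precision=4,suppress=True)
o=bot.get_obs();print(o['time'],o['ee_pos'],o['tcp_rot'],o['q'])
m=camera_model('wrist');im=camera('wrist');cv2.imwrite('pics/w1.png',im[:,:,::-1])
R=np.array(m['R']);print('cam',-R.T@m['t'],R, m['fx'])
for n in ['pot_red','pot_yellow','pot_green','pot_blue','plate_red','plate_yellow','plate_green','plate_blue']:
    for k in pinpoint('wrist',n)[:2]: print(n,np.round(k['xy'],1),round(k['confidence'],2),at_z(m,k['xy'],0.104 if 'pot' in n else .115))
```

```text
2.8 [ 0.5153 -0.0329  0.4042] [-179.9412    0.0007   89.6558] [-3.6512  0.3775  5.2415 94.9228 -0.0041 86.693 ]
cam [0.5159 0.0409 0.373 ] [[ 1.     -0.0059 -0.0013]
 [-0.0052 -0.9576  0.2881]
 [-0.0029 -0.2881 -0.9576]] 331.69534873683267
pot_red [451.9 166.4] 0.76 [ 0.656  -0.0063  0.104 ]
pot_yellow [465.3  49.3] 0.76 [0.6534 0.0811 0.104 ]
pot_blue [429.8 268.6] 0.83 [ 0.6495 -0.0985  0.104 ]
plate_green [433.7 267.8] 0.72 [ 0.6473 -0.0921  0.115 ]
```

View pics/w1.png

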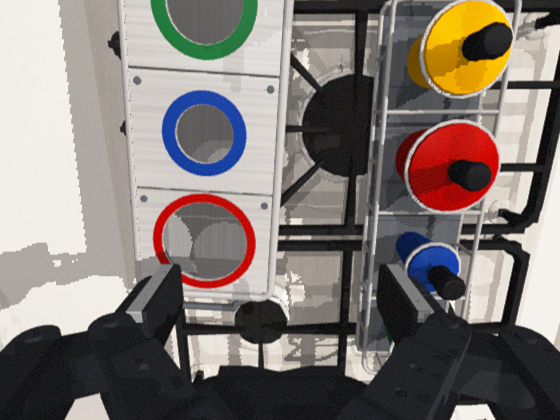

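The wrist view shows the green, blue and red rings (204,15), (204,133), (204,240), and the yellow, red and blue pots at right; the robot closes along x. Two more views will give triangulation.

Call:
move_arm(jaw=[0,0,0,0,0,0], delta_pos=[[0.01,-0.03,0],[0.01,-0.03,0],[0.01,-0.03,0],[0,-0.02,0],[0,0,0],[0,0,0]], yaw=[0,0,0,0,0,0])

```text
time: 3.75
ee_pos: [0.5445, -0.1455, 0.4044]
tcp_rot: [-180.0, -0.0, 89.3]
wrist_force: [-0.9, 0.1, -0.4]
opening: 0.085
grasp_force: 0.0
```

```bash
cat > look.py <<'E'
import sys,pickle
from h import *
np.set_printoptions(precision=4,suppress=True)
f=sys.argv[1]
m=camera_model('wrist');im=camera('wrist');cv2.imwrite(f'pics/{f}.png',im[:,:,::-1])
r={}
for n in sys.argv[2:]:
    o=[k for k in pinpoint('wrist',n) if k['confidence']>.4]
    if o: r[n]=np.array(o[0]['xy']);print(n,r[n],o[0]['confidence'],at_z(m,r[n],.104 if 'pot' in n else .113))
pickle.dump((m,im,r),open(f+'.pkl','wb'))
o=bot.get_obs();print(o['time'],o['ee_pos'])
E
python3 look.py w2 pot_red pot_blue pot_green plate_red plate_blue
```

```text
pot_red [431.4   9.5] 0.74 [ 0.6552 -0.0057  0.104 ]
pot_blue [414.1 141.4] 0.94 [ 0.6526 -0.0991  0.104 ]
pot_green [399.1 241.6] 0.84 [ 0.6486 -0.1855  0.104 ]
plate_blue [414.6 141. ] 0.7 [ 0.6494 -0.0979  0.113 ]
4.05 [ 0.5446 -0.1436  0.4049]
```

Call:
move_arm(jaw=[0,0,0,0,0,0,0,0], delta_pos=[[0,0.03,0],[0,0.03,0],[0,0.03,0],[0,0.03,0],[0,0.03,0],[0,0.03,0],[0,0,0],[0,0,0]], yaw=[0,0,0,0,0,0,0,0])

```text
time: 4.72
ee_pos: [0.5444, 0.0374, 0.4048]
tcp_rot: [180.0, 0.0, 89.7]
wrist_force: [0.6, -1.0, -0.8]
opening: 0.0853
grasp_force: 0.0
```

```bash
python3 look.py w3 pot_red pot_yellow pot_blue plate_blue plate_yellow plate_green
```

```text
pot_red [402.9 246. ] 0.64 [ 0.6529 -0.0064  0.104 ]
pot_yellow [414.2 147.7] 0.73 [0.6533 0.0793 0.104 ]
pot_blue [394.1 334.1] 0.72 [ 0.6538 -0.098   0.104 ]
plate_green [405.5 241.5] 0.49 [0.6511 0.0016 0.113 ]
5.0667 [0.5447 0.0348 0.4047]
```

View pics/w3.png

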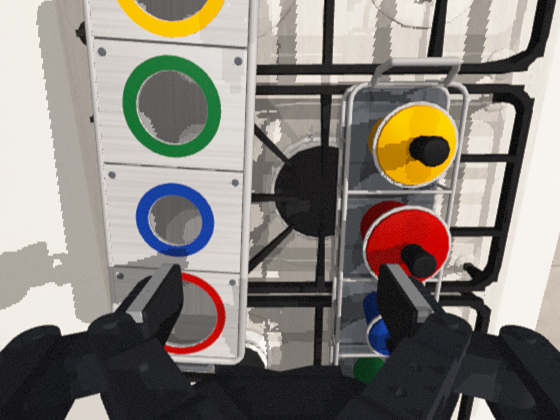

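View pics/w2.png

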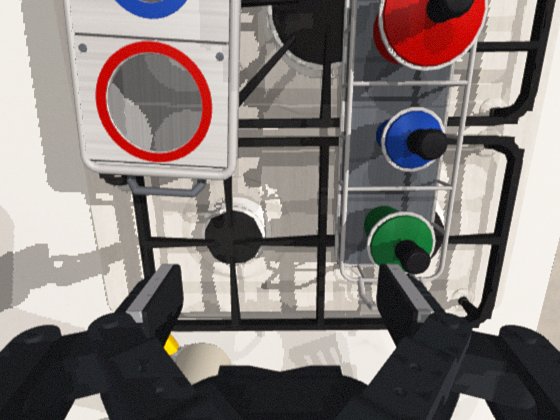

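```bash
cat > fit.py <<'E'
import pickle
from h import *
from scipy.optimize import least_squares
np.set_printoptions(precision=4,suppress=True)
V=[pickle.load(open(f'w{i}.pkl','rb')) for i in (2,3)]
hue={'red':[(0,8),(172,180)],'yellow':[(18,32)],'green':[(50,85)],'blue':[(105,130)]}
obs=[]
for m,im,r in V:
    h=cv2.cvtColor(im,cv2.COLOR_RGB2HSV)
    for c,rs in hue.items():
        k=np.zeros(im.shape[:2],np.uint8)
        for a,b in rs: k|=cv2.inRange(h,(a,110,60),(b,255,255))
        k[:,300:]=0; k[320:]=0
        cs,hi=cv2.findContours(k,cv2.RETR_CCOMP,cv2.CHAIN_APPROX_NONE)
        for i,q in enumerate(cs):
            if hi[0][i][3]>=0 and cv2.contourArea(q)>800:   # hole = opening edge
                q=q[:,0].astype(float); ok=(q[:,1]>3)&(q[:,1]<262)
                if q[:,1].max()<262 and q[:,1].min()>3: obs.append((c,m,q)); print(c,q.min(0),q.max(0))
print([o[0] for o in obs])
idx=['red','blue','green','yellow']
def f(p,full=False):
    x,y,z,yaw=p[:4]; out=[]
    for c,m,q in obs:
        s=(idx.index(c)-1.5)*.09; C=np.array([x-np.sin(yaw)*s,y+np.cos(yaw)*s,z])
        P=np.array([at_z(m,u,z) for u in q]); d=np.hypot(*(P-C)[:,:2].T)
        out.append(d-p[4+idx.index(c)])
    return np.concatenate(out)*1000
s=least_squares(f,[.45,.08,.113,0,.036,.022,.027,.031],loss='soft_l1')
print('bath',s.x,np.std(f(s.x)))
x,y,z,yaw=s.x[:4]
for i,c in enumerate(idx):
    t=(i-1.5)*.09; print(c,x-np.sin(yaw)*t,y+np.cos(yaw)*t,z)
m1={k:[(m,r[k]) for m,im,r in V if k in r] for k in ['pot_red','pot_yellow','pot_green','pot_blue']}
for k,o in m1.items(): 
    if len(o)>1: print(k,tri(o))
E
python3 fit.py
```

```text
red [105.  52.] [202. 153.]
green [135.  69.] [208. 145.]
blue [147. 194.] [202. 246.]
['red', 'green', 'blue']
bath [ 0.4603  0.0659  0.1128 -0.0701  0.0363  0.0229  0.0276  0.031 ] 0.2117068682754026
red 0.4508853437096397 -0.06873165977476657 0.11280139925516318
blue 0.4571855800644792 0.021047552863088313 0.11280139925516318
green 0.46348581641931874 0.11082676550094317 0.11280139925516318
yellow 0.46978605277415825 0.20060597813879805 0.11280139925516318
pot_red [ 0.6536 -0.0061  0.1052]
pot_blue [ 0.654  -0.0994  0.102 ]
```

Bath fit is tight (0.2 mm residual). I'll start with yellow: pot at (0.6533, 0.0795), TCP z to about 0.289.

Call:
move_arm(jaw=[0,0,0,0,0,0,0,0,0,0], delta_pos=[[0.028,0.011,0],[0.027,0.011,0],[0.027,0.011,0],[0.027,0.012,0],[0,0,0],[0,0,-0.03],[0,0,-0.03],[0,0,-0.025],[0,0,-0.02],[0,0,0]], yaw=[0,0,0,0,0,0,0,0,0,0])

```text
time: 5.9
ee_pos: [0.6527, 0.0798, 0.2948]
tcp_rot: [-179.6, 0.1, 89.4]
wrist_force: [-1.3, -0.0, -0.4]
opening: 0.0854
grasp_force: 0.0
```

```bash
python3 look.py w4 pot_yellow
```

```text
pot_yellow [283.4 251.9] 0.89 [0.6536 0.0807 0.104 ]
6.0 [0.6534 0.08   0.2999]
```

View pics/w4.png

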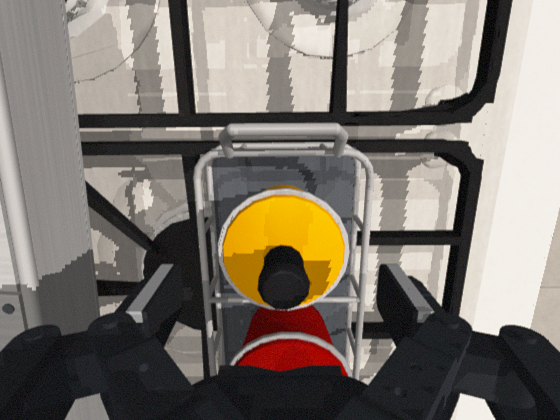

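The knob (284,278) is midway between the pads and the pot is at (0.6536, 0.0807). Lower 11 mm, close, lift.

Call:
move_arm(jaw=[0,0,1,1,1,1,1,1,1,1], delta_pos=[[0,0,-0.011],[0,0,0],[0,0,0],[0,0,0],[0,0,0],[0,0,0],[0,0,0],[0,0,0],[0,0,0],[0,0,0]], yaw=[0,0,0,0,0,0,0,0,0,0], force=40)

```text
time: 6.83
ee_pos: [0.6537, 0.0806, 0.2891]
tcp_rot: [180.0, -0.0, 89.5]
wrist_force: [-1.6, 0.4, 3.1]
opening: 0.02
grasp_force: 39.1
```

Call:
move_arm(jaw=[1,1,1,1,1,1,1,1,1,1], delta_pos=[[0,0,0.01],[0,0,0.03],[0,0,0.035],[0,0,0.035],[-0.02,0.01,0],[-0.034,0.022,0],[-0.034,0.022,0],[-0.034,0.022,0],[-0.034,0.022,0],[-0.028,0.022,0]], yaw=[0,0,0,0,0,0,0,0,0,0])

```text
time: 7.67
ee_pos: [0.4674, 0.2011, 0.3992]
tcp_rot: [-180.0, -0.0, 89.5]
wrist_force: [0.3, 1.2, -1.8]
opening: 0.02
grasp_force: 39.5
```

Call:
move_arm(jaw=[1,1,1], delta_pos=[[0,0,0],[0,0,0],[0,0,0]], yaw=[0,0,0])

```text
time: 7.92
ee_pos: [0.4698, 0.2006, 0.3991]
tcp_rot: [180.0, 0.0, 89.5]
wrist_force: [0.1, 0.5, -1.2]
opening: 0.0196
grasp_force: 39.7
```

```bash
python3 look.py w5 pot_yellow
python3 - <<'E'
import pickle,sys
sys.path.insert(0,'.')
from h import *
m,im,r=pickle.load(open('w5.pkl','rb'))
o=bot.get_obs()
z=o['ee_pos'][2]-.289+.1028
print(at_z(m,r['pot_yellow'],z),o['ee_pos'],o['wrist_force'],o['tcp_rot'])
E
```

```text
8.0167 [0.4704 0.2001 0.3986]Traceback (most recent call last):
  File "<stdin>", line 7, in <module>
KeyError: 'pot_yellow'
```

View pics/w5.png

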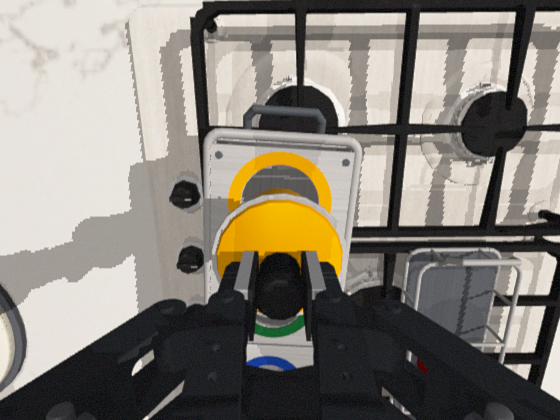

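Pot hangs centred in the fingers (rim columns 217–343, top row ~195) with the yellow ring behind it. Check the predicted rim against that.

Run:
```python
import pickle
from h import *
m,im,r=pickle.load(open('w5.pkl','rb'))
C=np.array([.4704,.2001,.3986-.289+.1028])
for dz in (0,.003):
  P=np.array([proj(m,C+[.035*np.cos(a),.035*np.sin(a),dz]) for a in np.arange(0,6.28,.02)])
  print(P.min(0),P.max(0))
print(im[185:215:1,280],sep=' ')
```

```text
[211.9890528  192.02328347] [348.50143556 316.89406202]
[210.83041841 193.57243723] [349.69261969 320.28721947]
[[ 88  87  88]
 [ 83  82  79]
 [ 85  85  83]
 [112  88  61]
 [129  88   0]
 [138  90   0]
 [141  94   0]
 [133  92  25]
 [138 123 110]
 [174 171 167]
 [191 186 182]
 [186 183 179]
 [182 176 174]
 [183 179 177]
 [193 163 129]
 [204 147  33]
 [210 138   0]
 [226 155   0]
 [243 182   0]
 [247 192   0]
 [247 191   0]
 [246 190   0]
 [247 188   0]
 [247 188   0]
 [245 187   0]
 [245 187   0]
 [245 187   0]
 [245 185   0]
 [245 188   0]
 [245 185   0]]
```

Call:
move_arm(jaw=[1,1,1,1,1,1,1,1,1,1], delta_pos=[[0,0,-0.02],[0,0,-0.025],[0,0,-0.01],[0,0,-0.01],[0,0,-0.01],[0,0,-0.008],[0,0,-0.006],[0,0,-0.004],[0,0,-0.002],[0,0,0]], yaw=[0,0,0,0,0,0,0,0,0,0])

```text
time: 8.85
ee_pos: [0.4697, 0.2006, 0.3036]
tcp_rot: [180.0, 0.0, 89.5]
wrist_force: [-0.3, -0.2, -3.0]
opening: 0.02
grasp_force: 39.7
```

Call:
move_arm(jaw=[1,1,1,1], delta_pos=[[0,0,-0.002],[0,0,-0.001],[0,0,-0.001],[0,0,0]], yaw=[0,0,0,0])

```text
time: 9.18
ee_pos: [0.4697, 0.2006, 0.2997]
tcp_rot: [-180.0, -0.0, 89.5]
wrist_force: [-0.2, -1.3, -1.7]
opening: 0.0201
grasp_force: 39.7
```

Call:
move_arm(jaw=[1,1,1,1], delta_pos=[[0,0,-0.001],[0,0,-0.001],[0,0,0],[0,0,0]], yaw=[0,0,0,0])

```text
time: 9.52
ee_pos: [0.4695, 0.2006, 0.2989]
tcp_rot: [179.9, -0.0, 89.5]
wrist_force: [-4.3, -1.3, 7.0]
opening: 0.0198
grasp_force: 40.4
```

Call:
move_arm(jaw=[0.6,0.3,0,0,0,0,0,0,0,0], delta_pos=[[0,0,0],[0,0,0],[0,0,0],[0,0,0],[0,0,0.01],[0,0,0.03],[0,0,0.035],[0,0,0.025],[0.009,-0.02,0],[0.016,-0.035,0]], yaw=[0,0,0,0,0,0,0,0,0,0])

```text
time: 10.35
ee_pos: [0.4944, 0.147, 0.4006]
tcp_rot: [179.8, -0.1, 89.7]
wrist_force: [1.0, 0.4, -0.5]
opening: 0.0853
grasp_force: 0.0
```

Run:
```python
from h import *
m=camera_model('wrist');im=camera('wrist');o=bot.get_obs();print(o['ee_pos'],o['opening'])
c=camera('side');cv2.imwrite('pics/a.png',np.hstack([im[:,:,::-1],c[100:300,180:400,::-1].repeat(2,0).repeat(2,1)[:420][:400] if 0 else cv2.resize(c[110:285,200:375],(420,420))[:,:240,::-1]]))
```

```text
[0.49666033 0.14113975 0.39927627] 0.08503231137810224
```

View pics/a.png

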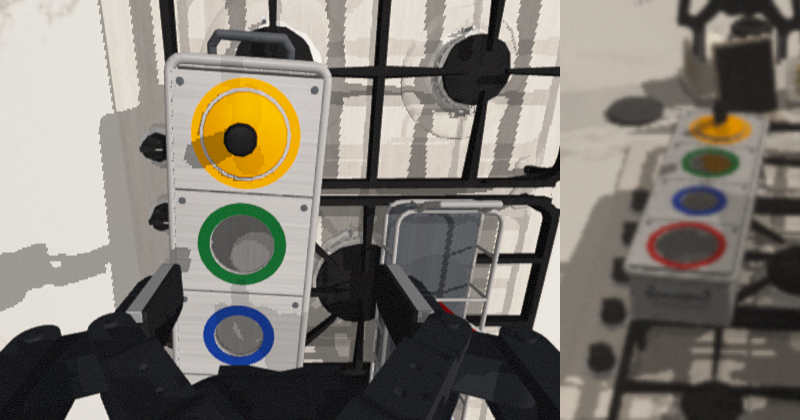

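Yellow hangs centred in its ring (240,135) and upright. Next, green.

Call:
move_arm(jaw=[0,0,0,0,0,0,0,0,0,0], delta_pos=[[0.017,-0.037,0],[0.017,-0.037,0],[0.017,-0.037,0],[0.017,-0.037,0],[0.017,-0.037,0],[0.017,-0.037,0],[0.017,-0.037,0],[0.017,-0.037,-0.02],[0.017,-0.036,-0.02],[0,0,-0.03]], yaw=[0,0,0,0,0,0,0,0,0,0])

```text
time: 11.28
ee_pos: [0.6472, -0.1863, 0.3306]
tcp_rot: [179.8, 0.1, 89.2]
wrist_force: [1.0, -1.0, -0.4]
opening: 0.0859
grasp_force: 0.0
```

Call:
move_arm(jaw=[0,0,0], delta_pos=[[0,0,-0.02],[0,0,0],[0,0,0]], yaw=[0,0,0])

```text
time: 11.53
ee_pos: [0.645, -0.1808, 0.3102]
tcp_rot: [-179.9, -0.0, 89.5]
wrist_force: [-0.7, -0.5, 1.1]
opening: 0.0857
grasp_force: 0.0
```

```bash
python3 look.py w6 pot_green
```

```text
pot_green [287.9 250.3] 0.7 [ 0.6495 -0.1855  0.104 ]
11.6333 [ 0.6454 -0.1805  0.313 ]
```

View pics/w6.png

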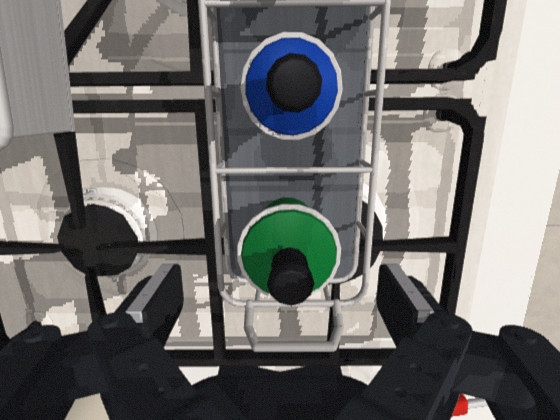

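Pot green at (0.6495, −0.1855), knob (291,280); correct by (4.5, −4.5) mm, lower and grip.

Call:
move_arm(jaw=[0,0,0,1,1,1,1,1,1,1], delta_pos=[[0.0045,-0.0045,0],[0,0,-0.012],[0,0,-0.008],[0,0,0],[0,0,0],[0,0,0],[0,0,0],[0,0,0],[0,0,0],[0,0,0]], yaw=[0,0,0,0,0,0,0,0,0,0])

```text
time: 12.47
ee_pos: [0.6497, -0.1856, 0.2912]
tcp_rot: [180.0, 0.0, 89.5]
wrist_force: [-1.2, 0.7, 2.9]
opening: 0.0201
grasp_force: 39.1
```

Call:
move_arm(jaw=[1,1,1,1,1,1,1,1,1,1], delta_pos=[[0,0,0.01],[0,0,0.03],[0,0,0.035],[0,0,0.035],[-0.01,0.016,0],[-0.022,0.034,0],[-0.022,0.034,0],[-0.022,0.034,0],[-0.022,0.034,0],[-0.022,0.034,0]], yaw=[0,0,0,0,0,0,0,0,0,0])

```text
time: 13.3
ee_pos: [0.5282, 0.0017, 0.4009]
tcp_rot: [180.0, -0.0, 89.5]
wrist_force: [0.9, -0.2, -1.6]
opening: 0.0202
grasp_force: 39.6
```

Call:
move_arm(jaw=[1,1,1,1,1,1,1], delta_pos=[[-0.022,0.034,0],[-0.022,0.034,0],[-0.022,0.034,0],[0,0.007,0],[0,0,0],[0,0,0],[0,0,0]], yaw=[0,0,0,0,0,0,0])

```text
time: 13.88
ee_pos: [0.464, 0.1089, 0.4008]
tcp_rot: [180.0, 0.0, 89.5]
wrist_force: [-0.4, -0.5, -2.2]
opening: 0.0199
grasp_force: 39.7
```

```bash
cat > held.py <<'E'
import sys
from h import *
c,rad,cols=sys.argv[1],float(sys.argv[2]),None
o=bot.get_obs();m=camera_model('wrist');im=camera('wrist');cv2.imwrite(f'pics/held_{c}.png',im[:,:,::-1])
C=o['ee_pos']-[0,0,.289-.1028]
P=np.array([proj(m,C+[rad*np.cos(a),rad*np.sin(a),.003]) for a in np.arange(0,6.28,.02)])
print('pred',P.min(0),P.max(0),'pos',o['ee_pos'],o['opening'],o['grasp_force'])
import numpy as np
top=int(P[:,1].min())
s=cv2.cvtColor(im,cv2.COLOR_RGB2HSV)
print('top rows',[(r,s[r,280].tolist()) for r in range(top-8,top+12)])
r=int(P[P[:,0].argmin(),1])-20
for side in (P[:,0].min(),P[:,0].max()): print('row',r,[(x,s[r,x].tolist()) for x in range(int(side)-10,int(side)+12,2)])
E
python3 held.py green .0305
```

```text
pred [218.51645641 201.83331259] [339.95006855 312.64330089] pos [0.46404172 0.10889277 0.40075327] 0.01993681978244035 39.67770943650976
top rows [(193, [24, 13, 96]), (194, [48, 14, 88]), (195, [62, 59, 69]), (196, [66, 166, 60]), (197, [71, 207, 59]), (198, [73, 216, 59]), (199, [69, 202, 58]), (200, [71, 189, 62]), (201, [67, 177, 62]), (202, [68, 185, 62]), (203, [68, 105, 68]), (204, [15, 4, 114]), (205, [7, 13, 178]), (206, [16, 13, 208]), (207, [14, 14, 207]), (208, [14, 14, 202]), (209, [15, 10, 200]), (210, [49, 19, 149]), (211, [66, 125, 96]), (212, [73, 219, 92])]
row 237 [(208, [23, 8, 131]), (210, [0, 12, 127]), (212, [8, 15, 136]), (214, [13, 13, 139]), (216, [21, 13, 141]), (218, [5, 11, 140]), (220, [18, 9, 139]), (222, [15, 7, 138]), (224, [42, 9, 139]), (226, [10, 14, 165]), (228, [14, 13, 216])]
row 237 [(329, [14, 14, 194]), (331, [9, 9, 192]), (333, [17, 11, 202]), (335, [9, 16, 218]), (337, [14, 13, 216]), (339, [12, 12, 215]), (341, [18, 12, 215]), (343, [13, 11, 165]), (345, [14, 15, 191]), (347, [12, 12, 209]), (349, [5, 15, 221])]
```

View pics/held_green.png

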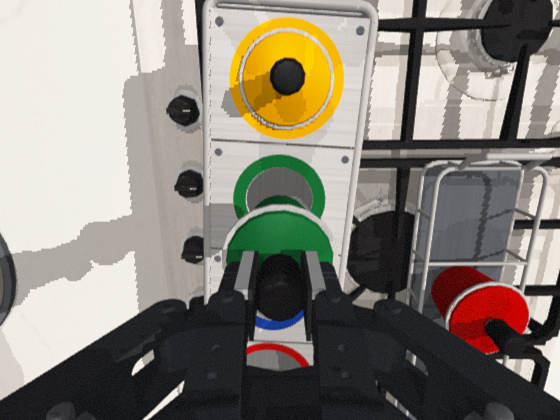

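Green pot hangs straight (rim top row 204 vs predicted 202, i.e. ~1 mm toward −y). Shift +3 mm y and lower.

Call:
move_arm(jaw=[1,1,1,1,1,1,1,1,1,1], delta_pos=[[0,0.003,-0.015],[0,0,-0.025],[0,0,-0.01],[0,0,-0.01],[0,0,-0.01],[0,0,-0.01],[0,0,-0.008],[0,0,-0.005],[0,0,-0.002],[0,0,0]], yaw=[0,0,0,0,0,0,0,0,0,0])

```text
time: 14.77
ee_pos: [0.4636, 0.1125, 0.3054]
tcp_rot: [-180.0, 0.0, 89.5]
wrist_force: [0.1, 0.4, -1.6]
opening: 0.0196
grasp_force: 39.7
```

Call:
move_arm(jaw=[1,1,1,1,1,1], delta_pos=[[0,0,-0.002],[0,0,-0.001],[0,0,-0.001],[0,0,-0.001],[0,0,0],[0,0,0]], yaw=[0,0,0,0,0,0])

```text
time: 15.27
ee_pos: [0.4637, 0.1126, 0.3012]
tcp_rot: [180.0, -0.0, 89.5]
wrist_force: [-0.8, 1.2, 2.2]
opening: 0.0202
grasp_force: 40.1
```

Call:
move_arm(jaw=[1,1,1], delta_pos=[[0,0,-0.0005],[0,0,0],[0,0,0]], yaw=[0,0,0])

```text
time: 15.52
ee_pos: [0.4637, 0.1126, 0.3011]
tcp_rot: [179.9, -0.0, 89.5]
wrist_force: [-1.9, 1.7, 6.9]
opening: 0.0199
grasp_force: 40.4
```

Call:
move_arm(jaw=[0.6,0.3,0,0,0,0,0,0,0,0], delta_pos=[[0,0,0],[0,0,0],[0,0,0],[0,0,0],[0,0,0.01],[0,0,0.03],[0,0,0.035],[0,0,0.025],[0.018,-0.02,0],[0.034,-0.038,0]], yaw=[0,0,0,0,0,0,0,0,0,0])

```text
time: 16.35
ee_pos: [0.509, 0.0624, 0.4037]
tcp_rot: [179.7, -0.1, 89.7]
wrist_force: [0.7, 0.3, -0.1]
opening: 0.0856
grasp_force: 0.0
```

Call:
move_arm(jaw=[0,0,0,0,0,0,0,0,0,0], delta_pos=[[0.028,-0.031,0],[0.028,-0.031,0],[0.028,-0.031,0],[0.028,-0.03,0],[0.026,-0.03,0],[0,0,-0.03],[0,0,-0.03],[0,0,-0.03],[0,0,0],[0,0,0]], yaw=[0,0,0,0,0,0,0,0,0,0])

```text
time: 17.18
ee_pos: [0.6469, -0.0914, 0.3094]
tcp_rot: [-179.8, -0.0, 89.5]
wrist_force: [0.1, -0.0, 1.2]
opening: 0.0858
grasp_force: 0.0
```

```bash
python3 look.py w7 pot_blue pot_red
```

```text
pot_blue [289.7 254.3] 0.64 [ 0.6522 -0.0984  0.104 ]
pot_red [296.   82.1] 0.66 [ 0.6553 -0.0058  0.104 ]
17.3333 [ 0.6476 -0.0912  0.3133]
```

View pics/w7.png

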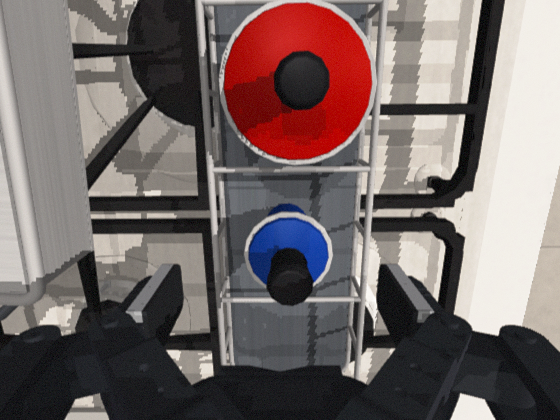

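Blue pot at (0.6522, −0.0984), red at (0.6553, −0.0058). Correct by (5, −7) mm, grip, carry to the blue plate.

Call:
move_arm(jaw=[0,0,0,1,1,1,1,1,1,1], delta_pos=[[0.005,-0.007,0],[0,0,-0.013],[0,0,-0.008],[0,0,0],[0,0,0],[0,0,0],[0,0,0],[0,0,0],[0,0,0],[0,0,0]], yaw=[0,0,0,0,0,0,0,0,0,0])

```text
time: 18.17
ee_pos: [0.6523, -0.0983, 0.2899]
tcp_rot: [179.9, 0.0, 89.5]
wrist_force: [-0.0, -0.2, 3.5]
opening: 0.0203
grasp_force: 39.1
```

Call:
move_arm(jaw=[1,1,1,1,1,1,1,1,1,1], delta_pos=[[0,0,0.01],[0,0,0.03],[0,0,0.035],[0,0,0.035],[-0.02,0.012,0],[-0.035,0.021,0],[-0.035,0.021,0],[-0.035,0.022,0],[-0.035,0.022,0],[-0.035,0.022,0]], yaw=[0,0,0,0,0,0,0,0,0,0])

```text
time: 19.0
ee_pos: [0.4553, 0.0223, 0.3993]
tcp_rot: [-180.0, -0.0, 89.5]
wrist_force: [-0.3, 2.1, -1.5]
opening: 0.0202
grasp_force: 39.6
```

Call:
move_arm(jaw=[1,1,1,1], delta_pos=[[0,0,0],[0,0,0],[0,0,0],[0,0,0]], yaw=[0,0,0,0])

```text
time: 19.33
ee_pos: [0.458, 0.0213, 0.3992]
tcp_rot: [180.0, 0.0, 89.5]
wrist_force: [-0.3, 0.1, -1.7]
opening: 0.02
grasp_force: 39.8
```

```bash
python3 held.py blue .026
```

```text
pred [227.43579036 210.90402039] [330.91536933 305.29788609] pos [0.45795399 0.02132386 0.39924609] 0.019986789571736704 39.78862723102793
top rows [(202, [111, 234, 86]), (203, [111, 212, 90]), (204, [113, 203, 89]), (205, [110, 229, 87]), (206, [112, 223, 88]), (207, [110, 237, 87]), (208, [111, 196, 87]), (209, [118, 59, 103]), (210, [0, 9, 139]), (211, [13, 12, 188]), (212, [15, 13, 202]), (213, [22, 14, 194]), (214, [8, 11, 192]), (215, [118, 27, 158]), (216, [113, 144, 133]), (217, [112, 207, 117]), (218, [113, 219, 122]), (219, [111, 189, 155]), (220, [111, 192, 173]), (221, [111, 191, 174])]
row 237 [(217, [30, 9, 139]), (219, [12, 9, 141]), (221, [15, 7, 141]), (223, [11, 15, 139]), (225, [12, 9, 138]), (227, [13, 13, 141]), (229, [23, 13, 182]), (231, [15, 14, 183]), (233, [12, 10, 127]), (235, [8, 11, 189]), (237, [8, 11, 189])]
row 237 [(320, [21, 18, 200]), (322, [15, 10, 202]), (324, [13, 9, 190]), (326, [13, 9, 204]), (328, [10, 11, 205]), (330, [8, 10, 203]), (332, [15, 12, 205]), (334, [20, 11, 204]), (336, [8, 15, 207]), (338, [10, 11, 208]), (340, [12, 12, 207])]
```

View pics/held_blue.png

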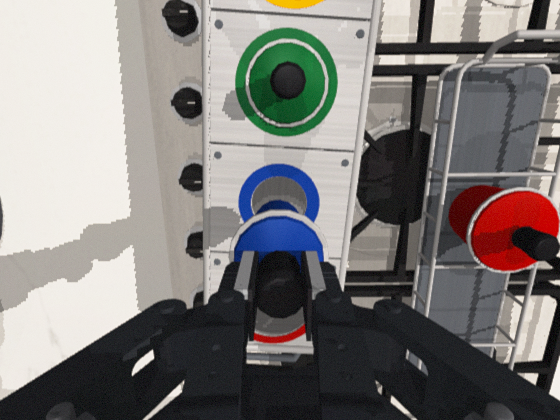

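Green is seated in its ring (288,80); blue is held straight and on target. Lower it.

Call:
move_arm(jaw=[1,1,1,1,1,1,1,1,1,1], delta_pos=[[-0.001,0,-0.015],[0,0,-0.025],[0,0,-0.01],[0,0,-0.01],[0,0,-0.01],[0,0,-0.01],[0,0,-0.008],[0,0,-0.005],[0,0,-0.002],[0,0,0]], yaw=[0,0,0,0,0,0,0,0,0,0])

```text
time: 20.22
ee_pos: [0.4563, 0.0216, 0.304]
tcp_rot: [-180.0, 0.0, 89.5]
wrist_force: [-0.2, -0.2, -3.1]
opening: 0.0202
grasp_force: 39.8
```

Call:
move_arm(jaw=[1,1,1,1,1,1], delta_pos=[[0,0,-0.002],[0,0,-0.001],[0,0,-0.001],[0,0,-0.001],[0,0,0],[0,0,0]], yaw=[0,0,0,0,0,0])

```text
time: 20.72
ee_pos: [0.4562, 0.0217, 0.2999]
tcp_rot: [179.9, -0.0, 89.5]
wrist_force: [-2.4, 1.4, 4.3]
opening: 0.0202
grasp_force: 40.4
```

Call:
move_arm(jaw=[0.6,0.3,0,0,0,0,0,0,0,0], delta_pos=[[0,0,0],[0,0,0],[0,0,0],[0,0,0],[0,0,0.01],[0,0,0.03],[0,0,0.035],[0,0,0.025],[0.025,-0.005,0],[0.035,-0.005,0]], yaw=[0,0,0,0,0,0,0,0,0,0])

```text
time: 21.55
ee_pos: [0.5158, 0.0117, 0.4033]
tcp_rot: [179.7, -0.0, 89.5]
wrist_force: [-0.2, 0.1, 0.5]
opening: 0.0854
grasp_force: 0.0
```

Call:
move_arm(jaw=[0,0,0,0,0,0,0,0,0,0], delta_pos=[[0.036,-0.006,0],[0.036,-0.006,0],[0.036,-0.006,0],[0.034,-0.003,0],[0,0,0],[0,0,-0.03],[0,0,-0.03],[0,0,-0.03],[0,0,0],[0,0,0]], yaw=[0,0,0,0,0,0,0,0,0,0])

```text
time: 22.38
ee_pos: [0.6577, -0.0093, 0.3086]
tcp_rot: [-179.8, -0.0, 89.5]
wrist_force: [0.2, 1.4, 0.8]
opening: 0.0854
grasp_force: 0.0
```

```bash
python3 look.py w8 pot_red
```

```text
pot_red [275.  237.4] 0.78 [ 0.6548 -0.0056  0.104 ]
22.4833 [ 0.6584 -0.0093  0.3119]
```

View pics/w8.png

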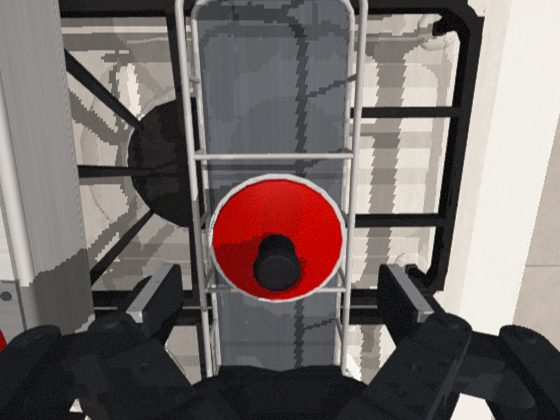

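Red pot at (0.6548, −0.0056); correct by (−3.5, +3.5) mm, grip and carry.

Call:
move_arm(jaw=[0,0,0,1,1,1,1,1,1,1], delta_pos=[[-0.0035,0.0035,0],[0,0,-0.012],[0,0,-0.008],[0,0,0],[0,0,0],[0,0,0],[0,0,0],[0,0,0],[0,0,0],[0,0,0]], yaw=[0,0,0,0,0,0,0,0,0,0])

```text
time: 23.32
ee_pos: [0.6549, -0.0059, 0.2896]
tcp_rot: [180.0, 0.0, 89.5]
wrist_force: [0.7, -0.3, 3.0]
opening: 0.02
grasp_force: 39.0
```

Call:
move_arm(jaw=[1,1,1,1,1,1,1,1,1,1], delta_pos=[[0,0,0.01],[0,0,0.03],[0,0,0.035],[0,0,0.035],[-0.02,-0.006,0],[-0.037,-0.011,0],[-0.037,-0.011,0],[-0.037,-0.011,0],[-0.037,-0.012,0],[-0.036,-0.012,0]], yaw=[0,0,0,0,0,0,0,0,0,0])

```text
time: 24.15
ee_pos: [0.4487, -0.069, 0.3994]
tcp_rot: [-180.0, 0.0, 89.5]
wrist_force: [-0.6, -2.0, -1.6]
opening: 0.0199
grasp_force: 39.5
```

Call:
move_arm(jaw=[1,1,1,1], delta_pos=[[0,0,0],[0,0,0],[0,0,0],[0,0,0]], yaw=[0,0,0,0])

```text
time: 24.48
ee_pos: [0.4514, -0.0687, 0.3993]
tcp_rot: [180.0, -0.0, 89.5]
wrist_force: [-0.9, 0.4, -1.7]
opening: 0.0198
grasp_force: 39.8
```

```bash
python3 held.py red .0395
```

```text
pred [200.44610821 183.51016089] [357.86293896 327.29350397] pos [ 0.45143224 -0.06871645  0.39929351] 0.01976946303879252 39.75718002766371
top rows [(175, [8, 11, 92]), (176, [24, 14, 93]), (177, [23, 11, 91]), (178, [15, 12, 88]), (179, [15, 11, 92]), (180, [173, 11, 90]), (181, [15, 17, 92]), (182, [0, 8, 93]), (183, [174, 14, 92]), (184, [1, 59, 99]), (185, [1, 156, 98]), (186, [0, 255, 95]), (187, [0, 168, 94]), (188, [2, 27, 133]), (189, [175, 8, 189]), (190, [14, 13, 213]), (191, [11, 14, 200]), (192, [0, 5, 203]), (193, [10, 11, 210]), (194, [2, 54, 178])]
row 235 [(190, [8, 6, 167]), (192, [20, 12, 64]), (194, [10, 36, 42]), (196, [0, 18, 42]), (198, [168, 28, 45]), (200, [30, 6, 44]), (202, [45, 23, 45]), (204, [13, 14, 129]), (206, [34, 14, 125]), (208, [15, 10, 161]), (210, [18, 12, 215])]
row 235 [(347, [0, 7, 209]), (349, [10, 14, 213]), (351, [17, 11, 212]), (353, [17, 15, 231]), (355, [19, 18, 230]), (357, [15, 28, 165]), (359, [12, 27, 160]), (361, [14, 21, 158]), (363, [18, 29, 161]), (365, [16, 27, 162]), (367, [15, 23, 158])]
```

View pics/held_red.png

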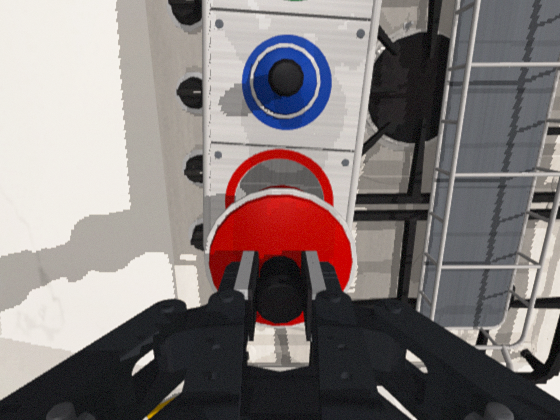

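Blue is seated in its ring (287,81); red is held straight over its ring. Lower it.

Call:
move_arm(jaw=[1,1,1,1,1,1,1,1,1,1], delta_pos=[[-0.0005,0.0005,-0.015],[0,0,-0.025],[0,0,-0.01],[0,0,-0.01],[0,0,-0.01],[0,0,-0.01],[0,0,-0.008],[0,0,-0.005],[0,0,-0.002],[0,0,0]], yaw=[0,0,0,0,0,0,0,0,0,0])

```text
time: 25.37
ee_pos: [0.4502, -0.0684, 0.3039]
tcp_rot: [-180.0, -0.0, 89.5]
wrist_force: [0.0, 0.0, -1.8]
opening: 0.0204
grasp_force: 39.8
```

Call:
move_arm(jaw=[1,1,1,1,1,1], delta_pos=[[0,0,-0.002],[0,0,-0.001],[0,0,-0.001],[0,0,-0.001],[0,0,0],[0,0,0]], yaw=[0,0,0,0,0,0])

```text
time: 25.87
ee_pos: [0.4504, -0.0684, 0.2995]
tcp_rot: [180.0, 0.0, 89.5]
wrist_force: [1.8, 0.1, 0.5]
opening: 0.0196
grasp_force: 40.0
```

Call:
move_arm(jaw=[1,1,1], delta_pos=[[0,0,-0.0005],[0,0,0],[0,0,0]], yaw=[0,0,0])

```text
time: 26.12
ee_pos: [0.4504, -0.0684, 0.2993]
tcp_rot: [179.9, 0.0, 89.5]
wrist_force: [-0.8, 0.4, 5.8]
opening: 0.0202
grasp_force: 40.3
```

Call:
move_arm(jaw=[0.6,0.3,0,0,0,0,0,0,0,0], delta_pos=[[0,0,0],[0,0,0],[0,0,0],[0,0,0],[0,0,0.01],[0,0,0.03],[0,0,0.035],[0,0,0.025],[0,-0.03,0],[0,-0.03,0]], yaw=[0,0,0,0,0,0,0,0,0,0])

```text
time: 26.95
ee_pos: [0.4505, -0.1282, 0.4014]
tcp_rot: [179.8, 0.1, 89.7]
wrist_force: [0.9, 0.5, -1.1]
opening: 0.0855
grasp_force: 0.0
```

Run:
```python
from h import *
im=camera('wrist');o=bot.get_obs();print(o['ee_pos'],o['opening'])
c=camera('side');cv2.imwrite('pics/end.png',np.hstack([im[:,:,::-1],cv2.resize(c[120:260,215:295],(240,420))[:,:,::-1]]))
```

```text
[ 0.45034396 -0.13224888  0.40004225] 0.08552429672446198
```

View pics/end.png

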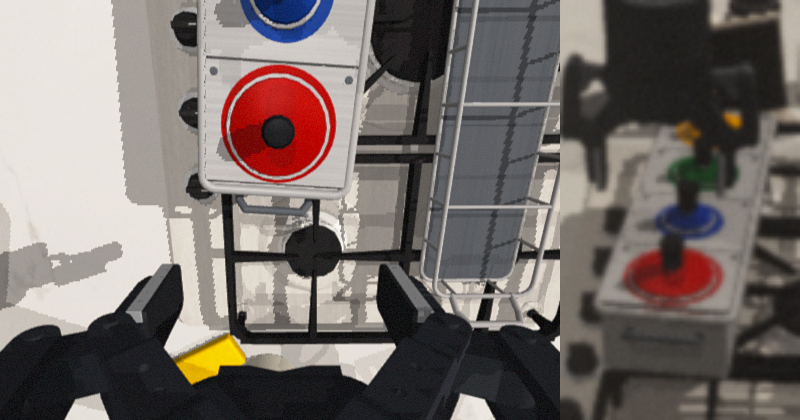

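All four pots hang upright in their own rings, with red at (278,125), and the gripper is clear. I'm handing in.

```bash
python3 -c "
from workcell import bot
print(bot.job_done())"
```

```text
the job is handed in; nothing more can be done
None
```

All four pots hang upright in the openings ringed in their own colours, each lowered until it touched the plate before release. The mug and recipe display were not touched, and the job was handed in at about 27 s with no verdict returned.

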